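# Take the tray tiers apart

## Robot

A 6-joint arm with a two-finger parallel gripper is mounted at the origin on the work surface. World frame = base frame: x ahead of the robot, y to its left, z up, the work surface at z = 0. Lengths are in m, angles in degrees, forces in N, time in s.
With the tool pointing down it reaches from about 0.35 to 0.875 m from the base axis. Payload 4.2 kg.
Tool frame: the origin (TCP) lies between the finger pads; the fingertips stand 17 mm ahead of it and the grasp point (between the pads) lies 2 mm behind it; z points along the fingers, y is the line along which they close (so a half turn about z gives the same grasp; the last joint's range is limited). The gripper opens to 87 mm and grips with 3 to 60 N. Pads are 19 mm wide; open, the fingers measure 117 mm over their backs; the gripper's body (75 mm by 190 mm) begins 51 mm behind the grasp point.
Start: joints at [83.858, 22.042, 0.453, 0, -68.411, -14.817], TCP at [0.224, 0.584, 0.24] pointing down, gripper open.
Joint ranges: [-179.83, 179.83], [-69.29, 118.12], [-61.27, 80.66], [-181.25, 117.63], [-171.15, -9.14], [-177.46, 177.46]. Speed limits (degrees/s): [159.86, 159.86, 180, 180, 180, 180].

## Interface

Orientations are given as a 3x3 rotation matrix whose columns are the frame's x, y, z axes.
In Python, from station import r gives the robot as it stands.
- The arm moves only by the tool servo_tool, never from a script. Its argument "targets" is a list of rows, each a list of 5 numbers: the shift along the world's x, y, z in units of 30 mm (1.0 is 30 mm), then the turn about the world's z in rad, then the finger opening in mm, from 0 to 87. In form: [[x, y, z, turn, gripper], ...]. A call has exactly 5 rows; each row is the pose to reach, as a shift and turn from the pose commanded when the call began; what a row does not reach only later rows make up. A row lasts 1/12 s, in which the tool goes at most 41.7 mm and 7.16 degrees, less where a joint would pass 70% of its speed; a pose out of reach is approached as far as the arm can. A call with a gripper value outside its range is refused whole. The fingers move at their own pace and stop on an object; the grip force is fixed at half the most. Time passes only in rows, so rows that repeat a pose let the fingers close, or fill a call up. It gives the time, the measured TCP pose, the force, the opening and the grip force at its end, in the units of the state.
- r.sense(): the state, without advancing time (a new reading comes with each control period).
- r.capture(name): name is "scene" or "top"; returns a dict with "pixels" (420x560x3 uint8, red, green, blue), "fx", "fy", "cx", "cy" (pixels), "dist_coeffs" ([k1, k2, p1, p2, k3] as OpenCV has them; the pictures are not rectified), "world_from_camera" (4x4, takes a point from camera to world coordinates). Camera axes: x right, y down, z forward; pixel columns grow to the right and rows downward; lengths in m; the calibration is good to about 2 mm. A picture is of the moment at which its call begins. There is no depth.
- r.finish_job(): hands the job in; it is judged then, once.
The state is a dict: "time_s": time; "joints": joint angles; "joint_velocities": joint speeds; "effort": joint torques, N m; "tcp_pos": TCP position; "ee_rot": TCP orientation; "wrist_force": force on the tool from outside, world axes, zero at the start; "moment": the same for the moment, N m; "gripper_width": opening from 0.0 (shut) to 1.0 (fully open); "gripper_force": force on a finger pad.
Only numpy, scipy, OpenCV 4.12 (cv2) and the standard library are available. Lean on these libraries where they do the work, as an engineer would, in place of code of your own. Each camera call takes 0.05 s, during which the arm holds its last target. There are 200 camera calls.

## Task

Take the tiered stack of wooden trays apart: stand the black queen upright on the round cork coaster, and set each tray, right way up, on the board that has the colour of its end blocks, centred on the board and lined up lengthwise with it. Do not let the queen fall over on the way, and leave the green pot and the white chapel ruin where they stand.

Things in the scene. Friction and masses are not known exactly. Their poses are not given: they have to be found in the camera images.
- queen: black plastic chess queen, 92 mm tall, foot 34 mm across, waist 16 mm, cylindrical head 24 mm across from 54 to 82 mm above its foot (grip there); stands at first inside the top (small) tray, on its floor. Origin: centre of its foot's underside, z up.
- tray_small: birch tray with red end blocks: 80 long (x) x 60 wide (y) x 30 high (z), mm; open top, solid red blocks 12 mm thick at both ends (full width, full height), side walls 6 thick, floor 5 thick. Top of the stack at the start, lying on the medium tray with the queen standing in it. Grip it across its 60 mm width at mid-length. Origin: centre of its underside; x along its length, z up.
- tray_medium: birch tray with yellow end blocks: 120 long (x) x 60 wide (y) x 30 high (z), mm; open top, solid yellow blocks 22 mm thick at both ends (full width, full height), side walls 6 thick, floor 5 thick. Middle of the stack at the start, lying on the large tray, under the small one. Grip it across its 60 mm width at mid-length. Origin: centre of its underside; x along its length, z up.
- tray_large: birch tray with blue end blocks: 160 long (x) x 60 wide (y) x 30 high (z), mm; open top, solid blue blocks 22 mm thick at both ends (full width, full height), side walls 6 thick, floor 5 thick. Bottom of the stack at the start, lying on the cabinet top. Grip it across its 60 mm width at mid-length. Origin: centre of its underside; x along its length, z up.
- coaster: round flat dark brown cork coaster fixed to the cabinet top, 64 mm across, 5 mm thick: the queen's place. Origin: centre of its underside, z up.
- board_red: thin flat rigid red board fixed to the cabinet top, 104 long (x) x 84 wide (y) x 4 thick, mm: the place of the small tray with red ends. Origin: centre of its underside, on the cabinet top; x along its length.
- board_yellow: thin flat rigid yellow board fixed to the cabinet top, 144 long (x) x 84 wide (y) x 4 thick, mm: the place of the medium tray with yellow ends. Origin: centre of its underside, on the cabinet top; x along its length.
- board_blue: thin flat rigid blue board fixed to the cabinet top, 184 long (x) x 84 wide (y) x 4 thick, mm: the place of the large tray with blue ends. Origin: centre of its underside, on the cabinet top; x along its length.
- pot: green ceramic flower pot, empty, no plant in it, 68 mm across the rim, 60 mm tall, loose, to be left where it stands. Origin: centre of its underside, z up.
- chapel: white resin chapel ruin, foot 60 (x) x 74 (y) mm, 90 mm tall at its turret, loose, to be left where it stands. Origin: centre of its underside, z up.
Mind the look-alikes: they are no part of the job. What is shaped like the tray_medium but turquoise is not meant.

How it is judged:
By the outcome, as a careful person would: the job done as asked, in the order asked, and still so for the second after the job is handed in, with the robot touching nothing.
It also fails if it takes over 128 s, if anything falls off the work surface, if the arm or the gripper's body presses on something with over 40 N, if the wrist force passes 120 N, or if a joint passes its speed limit or range.

## Working session

There is one attempt and no reset: what is moved stays moved. The work goes in short steps, Python scripts to look and compute and a tool call to move; the robot and the scene stay as the last step left them, time stands still between calls to the robot, and variables do not carry over. Pictures are saved under pics/ and viewed, at most 14 in all, crops included, and the job is handed in when it is done.

Besides the shell and the picture viewer there is one more tool, called in YAML: its name, and indented under it one key for each argument. servo_tool: Moves the arm, as the interface text tells. Its arguments: {"type":"object","properties":{"targets":{"type":"array","items":{"type":"array","items":{"type":"number"}}}},"required":["targets"]}

```bash
ls; mkdir -p pics
python3 - <<'E'
from station import r
import cv2
s=r.sense();print(s)
for n in("scene","top"):
    c=r.capture(n);cv2.imwrite(f"pics/{n}0.png",c["pixels"][:,:,::-1]);print(n,c["fx"],c["fy"],c["cx"],c["cy"],c["dist_coeffs"],c["world_from_camera"])
E
```

```text
pics
{'time_s': 0.0, 'joints': array([ 8.38582551e+01,  2.20893877e+01,  3.78000736e-01, -2.81517055e-02,
       -6.84116468e+01, -1.48194653e+01]), 'joint_velocities': array([-0.03698349,  0.03136678, -0.04248219, -0.0290139 , -0.05047612,
        0.12179987]), 'effort': array([-1.09177290e-03, -3.90674007e+01,  1.87410074e+01,  4.21977460e+00,
        1.09730315e-02, -1.95305438e-04]), 'tcp_pos': array([0.22333582, 0.58311119, 0.23846406]), 'ee_rot': array([[ 9.33758005e-01, -3.57904344e-01, -6.83987165e-04],
       [-3.57904982e-01, -9.33755681e-01, -2.08609500e-03],
       [ 1.07945561e-04,  2.19271032e-03, -9.99997590e-01]]), 'wrist_force': array([ 0.65043483,  0.1026101 , -0.27761955]), 'moment': array([-0.00316526,  0.02723308,  0.04926033]), 'gripper_force': 0.0, 'gripper_width': 0.9987601424105632}
scene 417.635499024091 417.635499024091 281.37945393294603 211.86943928532398 [-0.08718916  0.          0.          0.          0.        ] [[ 0.35456673  0.52882163 -0.77112264  1.2330168 ]
 [ 0.9350265  -0.19805448  0.29410859 -0.18847548]
 [ 0.00280669 -0.82530122 -0.56468577  0.63255702]
 [ 0.          0.          0.          1.        ]]
top 468.16881713751013 468.16881713751013 286.60449071741454 208.5071196255942 [-0.14716102  0.          0.          0.          0.        ] [[-0.0267893  -0.98129332  0.19064564  0.21270729]
 [-0.99962995  0.02539654 -0.00974547  0.1184606 ]
 [ 0.00472142 -0.19083616 -0.98161055  1.35731601]
 [ 0.          0.          0.          1.        ]]
```

View pics/scene0.png

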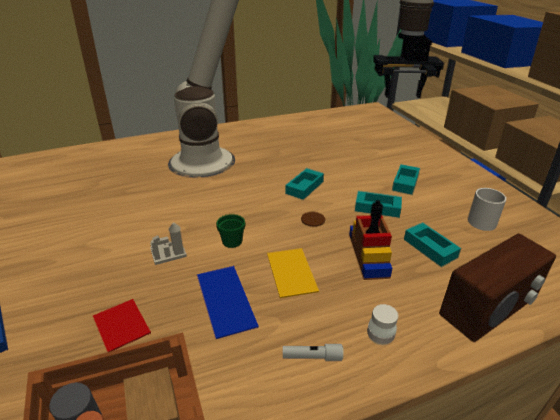

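View pics/top0.png

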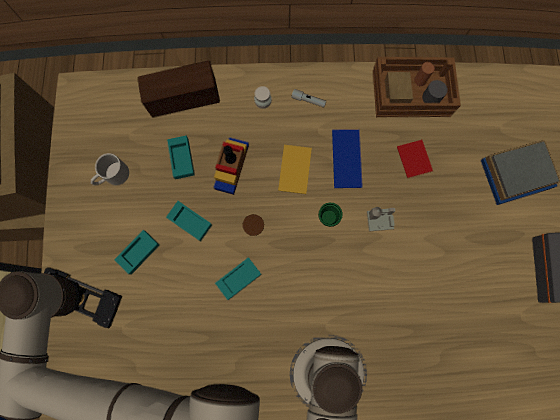

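The stack is at top px (231,165); the boards are at yellow (295,169), blue (347,158) and red (415,158), and the coaster is at (253,225). The pot is at (330,214) and the chapel at (381,219). Four turquoise look-alikes are at (181,157), (189,221), (137,252) and (238,279). Only the stack at (231,165) has red, yellow and blue end blocks, so that is the one meant, and I'll confirm it in a crop.

```bash
cat > h.py <<'E'
import numpy as np,cv2
from station import r
def und(c,p):
    K=np.array([[c["fx"],0,c["cx"]],[0,c["fy"],c["cy"]],[0,0,1]])
    return cv2.undistortPoints(np.float64(p).reshape(-1,1,2),K,np.float64(c["dist_coeffs"])).reshape(-1,2)
def rays(c,p):
    T=np.array(c["world_from_camera"]);q=und(c,p)
    return T[:3,3],np.c_[q,np.ones(len(q))]@T[:3,:3].T
def onplane(c,p,z):
    o,d=rays(c,p);return o+d*((z-o[2])/d[:,2])[:,None]
def tri(c1,p1,c2,p2):
    "midpoints and gaps of the two rays"
    o1,D1=rays(c1,p1);o2,D2=rays(c2,p2);P=[];G=[]
    for a,b in zip(D1,D2):
        t=np.linalg.lstsq(np.c_[a,-b],o2-o1,rcond=None)[0];x,y=o1+a*t[0],o2+b*t[1]
        P.append((x+y)/2);G.append(np.linalg.norm(x-y))
    return np.array(P),np.array(G)
HUE={"red":[(0,8),(172,180)],"yellow":[(20,32)],"blue":[(110,130)]}
def mask(c,col,s=170,v=60):
    h=cv2.cvtColor(c["pixels"],cv2.COLOR_RGB2HSV)
    m=sum(cv2.inRange(h,(a,s,v),(b,255,255)) for a,b in HUE[col])
    return m.astype(np.uint8)
def blobs(m,amin=25):
    n,l,st,ce=cv2.connectedComponentsWithStats(m)
    return [(ce[i].round(1).tolist(),st[i].tolist(),(l==i).astype(np.uint8)) for i in range(1,n) if st[i,4]>=amin]
E
python3 - <<'E'
from h import *
T=r.capture("top");S=r.capture("scene")
a=cv2.resize(T["pixels"][120:205,190:270],None,fx=5,fy=5,interpolation=cv2.INTER_CUBIC)
b=cv2.resize(S["pixels"][195:280,340:400],None,fx=5,fy=5,interpolation=cv2.INTER_CUBIC)
cv2.imwrite("pics/crop.png",np.hstack([a,b])[:,:,::-1])
for n,c in(("T",T),("S",S)):
    for k in HUE:
        for ce,st,m in blobs(mask(c,k)): print(n,k,ce,st)
    h=cv2.cvtColor(c["pixels"],cv2.COLOR_RGB2HSV)
    for p in ([(253,225),(295,169)] if n=="T" else [(313,219),(290,270)]): print(p,h[p[1],p[0]])
E
```

```text
T red [414.2, 158.3] [397, 140, 36, 38, 882]
T red [233.3, 146.6] [223, 142, 21, 10, 88]
T red [225.7, 168.3] [216, 164, 21, 11, 111]
T yellow [237.4, 144.0] [226, 140, 20, 12, 46]
T yellow [294.6, 169.0] [278, 145, 34, 49, 1300]
T yellow [225.0, 177.0] [214, 171, 22, 14, 184]
T blue [346.3, 158.7] [332, 130, 30, 58, 1548]
T blue [238.3, 140.8] [229, 138, 19, 7, 29]
T blue [224.3, 186.4] [214, 181, 21, 12, 146]
(253, 225) [ 12 170  69]
(295, 169) [ 21 179 151]
S red [364.4, 220.0] [356, 215, 15, 13, 126]
S red [376.5, 239.0] [363, 232, 29, 15, 373]
S red [120.6, 324.8] [93, 299, 58, 53, 1825]
S yellow [376.1, 254.1] [361, 247, 31, 15, 404]
S yellow [291.7, 272.8] [267, 248, 52, 50, 1751]
S blue [494.3, 27.6] [434, 0, 109, 67, 2263]
S blue [488.0, 168.7] [471, 159, 34, 22, 81]
S blue [377.0, 269.9] [363, 263, 29, 15, 357]
S blue [226.2, 302.0] [198, 267, 60, 71, 2612]
(313, 219) [ 12 218  76]
(290, 270) [ 22 228 201]
```

View pics/crop.png

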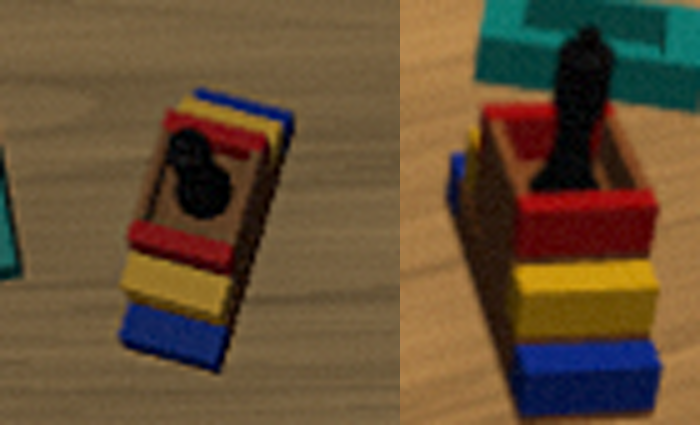

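The crop confirms the stack: red over yellow over blue blocks, with the queen standing in the red tray. In the top view the head is near px (227,150) and the foot near (231,159). Next I'll triangulate.

```bash
cat > m.py <<'E'
from h import *
np.set_printoptions(precision=4,suppress=True)
T=r.capture("top");S=r.capture("scene")
tc=np.array([(168,110),(270,138),(135,222),(233,245)])/5+[190,120]-.4
sc=(np.array([(655,192),(516,200),(608,105),(485,107)])-[400,0])/5+[340,195]-.4
P,G=tri(T,tc,S,sc);print("small corners\n",P,G,P.mean(0))
e=P[:2].mean(0)-P[2:].mean(0);print("len,ang",np.linalg.norm(e),np.degrees(np.arctan2(e[1],e[0])),"wid",np.linalg.norm(P[0]-P[1]),np.linalg.norm(P[2]-P[3]))
ref={"red":(104,84),"yellow":(144,84),"blue":(184,84)}
win={"red":((414,158),(120,324)),"yellow":((295,169),(291,272)),"blue":((346,158),(226,302))}
def board(col):
    out=[]
    for c,w in((T,win[col][0]),(S,win[col][1])):
        b=min(blobs(mask(c,col,150,50),300),key=lambda b:np.hypot(*np.subtract(b[0],w)))
        ct=max(cv2.findContours(b[2],cv2.RETR_EXTERNAL,cv2.CHAIN_APPROX_NONE)[0],key=len).reshape(-1,2)
        W=onplane(c,ct,.004)[:,:2]
        (cx,cy),(w,h),a=cv2.minAreaRect((W*1000).astype(np.float32))
        if w<h:a-=90;w,h=h,w
        cen=onplane(c,[b[0]],.004)[0]
        out.append((b[0],[cx,cy,w,h,a%180],cen))
    p,g=tri(T,[out[0][0]],S,[out[1][0]])
    print(col,"T",np.array(out[0][1]),out[0][2],"S",np.array(out[1][1]),out[1][2],"tri",p[0],g)
for k in ref:board(k)
def coast(c,w):
    h=cv2.cvtColor(c["pixels"],cv2.COLOR_RGB2HSV);m=cv2.inRange(h,(5,120,30),(16,255,105))
    b=min(blobs(m,100),key=lambda b:np.hypot(*np.subtract(b[0],w)));print(b[:2],onplane(c,[b[0]],.005));return b[0]
a=coast(T,(253,225));b=coast(S,(313,219));print("coaster",tri(T,[a],S,[b]))
# queen: black mask
for n,c,x0,y0,x1,y1 in(("T",T,215,138,245,170),("S",S,360,198,392,236)):
    v=c["pixels"][y0:y1,x0:x1].max(2)
    m=(v<(38)).astype(np.uint8);print(n)
    for i,row in enumerate(m):
        j=np.flatnonzero(row)
        if len(j):print(y0+i,j.min()+x0,j.max()+x0,len(j),end="; ")
    print()
E
python3 m.py
```

```text
small corners
 [[0.6561 0.281  0.0955]
 [0.6381 0.2232 0.094 ]
 [0.5906 0.2992 0.0937]
 [0.575  0.2438 0.0959]] [0.0007 0.0008 0.0003 0.0001] [0.615  0.2618 0.0948]
len,ang 0.06713926409815626 -16.783160800522385 wid 0.06049757229633443 0.0575911211415126
red T [ 622.5152 -289.4815  105.5053   85.7321   13.9096] [ 0.6218 -0.2891  0.004 ] S [ 624.5095 -289.4238  109.4935   84.3252   13.9891] [ 0.6275 -0.2898  0.004 ] tri [ 0.6232 -0.2905 -0.0005] [0.]
yellow T [596.8328  77.4877 145.8573  85.3467 171.4676] [0.5955 0.0781 0.004 ] S [598.3201  77.5914 148.8825  85.1422 171.2535] [0.6044 0.0761 0.004 ] tri [ 0.5976  0.0784 -0.0026] [0.001]
blue T [626.0254 -79.6276 180.4721  82.0282 179.1827] [ 0.6241 -0.0794  0.004 ] S [629.2461 -80.3209 184.0454  82.2099 179.2148] [ 0.6392 -0.0812  0.004 ] tri [ 0.6279 -0.0801 -0.0076] [0.002]
([252.8, 224.6], [242, 214, 22, 22, 369]) [[0.43   0.2052 0.005 ]]
([312.5, 219.0], [301, 212, 24, 15, 283]) [[0.4351 0.2025 0.005 ]]
coaster (array([[0.4304, 0.2051, 0.0013]]), array([0.0006]))
T
146 226 229 4; 147 224 230 7; 148 224 231 8; 149 224 231 8; 150 223 243 11; 151 223 243 10; 152 223 243 11; 153 225 242 10; 154 222 244 13; 155 222 244 14; 156 221 244 15; 157 221 244 16; 158 221 244 16; 159 220 243 15; 160 220 243 15; 161 220 243 14; 162 227 242 12; 163 219 242 8; 164 239 242 4; 165 239 241 3; 166 238 241 4; 167 238 241 3; 168 238 241 4; 169 237 240 4; 
S
200 376 378 3; 201 376 379 4; 202 375 379 5; 203 374 379 6; 204 373 381 9; 205 372 381 10; 206 372 382 11; 207 372 382 11; 208 371 382 12; 209 371 381 11; 210 371 381 11; 211 371 381 11; 212 371 381 11; 213 371 381 11; 214 371 381 11; 215 371 380 10; 216 372 380 9; 217 372 379 8; 218 372 379 8; 219 372 378 7; 220 372 378 7; 221 372 377 6; 222 371 377 7; 223 371 377 7; 224 371 377 7; 225 370 381 9; 226 370 377 8; 227 369 383 11; 228 369 377 9; 229 368 377 10; 230 367 378 12; 231 366 378 13; 232 366 378 13;
```

Pixel picks for the near block were off: I get a length of 67 mm where it should be 80. I'll enlarge further and pick again.

Run:
```python
from h import *
T=r.capture("top");S=r.capture("scene")
f=lambda c,x,y,w,h,k:cv2.resize(np.clip(c["pixels"][y:y+h,x:x+w].astype(float)*1.4,0,255).astype(np.uint8),None,fx=k,fy=k,interpolation=cv2.INTER_NEAREST)
a=f(T,210,135,40,60,10);b=f(S,355,210,40,60,10)
im=np.ascontiguousarray(np.hstack([a,b]))
for i in range(0,800,50):cv2.putText(im,str((210+i//10) if i<400 else 355+(i-400)//10),(i,8),0,.3,(255,255,255));cv2.line(im,(i,10),(i,600),(160,160,160),1)
for j in range(0,600,50):cv2.line(im,(0,j),(800,j),(160,160,160),1)
cv2.imwrite("pics/crop2.png",im[:,:,::-1])
```

```text
(no output)
```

View pics/crop2.png

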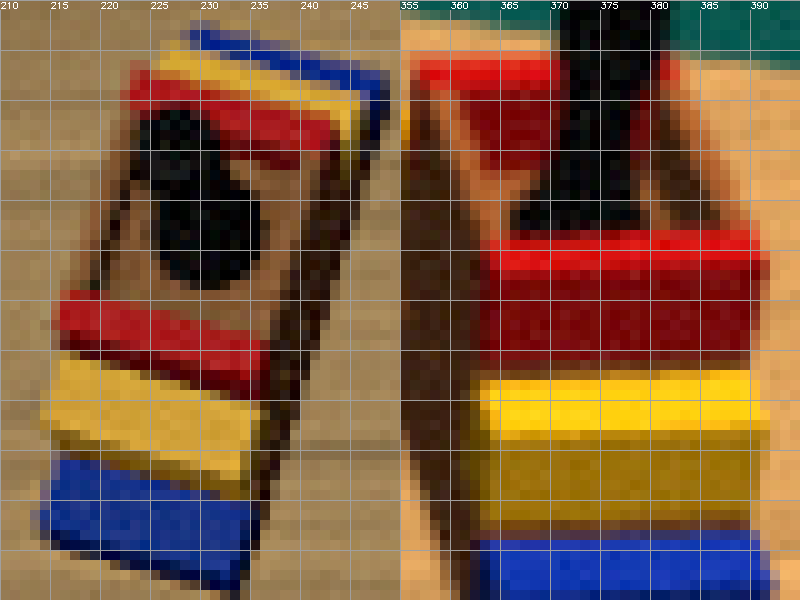

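Run:
```python
from h import *
np.set_printoptions(precision=4,suppress=True)
T=r.capture("top");S=r.capture("scene")
tc=np.array([(130,65),(338,120),(58,335),(265,382)])/10+[210,135]-.5
sc=(np.array([(765,262),(488,268),(680,62),(413,62)])-[400,0])/10+[355,210]-.5
P,G=tri(T,tc,S,sc);print(P,G,P.mean(0))
for c,p in((T,tc),(S,sc)):
    Q=onplane(c,p,.09);e=Q[:2].mean(0)-Q[2:].mean(0)
    print("plane90",Q.mean(0),"len",np.linalg.norm(e),"ang",np.degrees(np.arctan2(e[1],e[0])),"wid",np.linalg.norm(Q[0]-Q[1]),np.linalg.norm(Q[2]-Q[3]))
# lower trays: near (-x) top edges in T
for z,p in((.06,[(45,425),(245,485)]),(.03,[(38,533),(238,590)])):
    print(z,onplane(T,np.array(p)/10+[210,135]-.5,z).mean(0))
# near (-x) edge mid of small
print(onplane(T,tc[2:],.09).mean(0))
# queen head mid: T head disc centre, S head centre; crown/foot
hd=tri(T,[(227.3,149.3)],S,[(376,211)]);print("head",hd)
ft=tri(T,[(230.3,158.6)],S,[(372,231)]);print("foot~",ft)
for z in(.119,.133,.147):print(z,onplane(T,[(227.3,149.3)],z),onplane(S,[(376,211)],z))
```

```text
[[0.6591 0.2825 0.0902]
 [0.6409 0.2238 0.0914]
 [0.5825 0.3061 0.086 ]
 [0.5655 0.2463 0.0897]] [0.0019 0.0002 0.0046 0.0026] [0.612  0.2647 0.0893]
plane90 [0.6115 0.264  0.09  ] len 0.0806917770339133 ang -14.740144100843443 wid 0.06213649830480321 0.06042495966810862
plane90 [0.6129 0.2647 0.09  ] len 0.07578988703758992 ang -17.652603544519977 wid 0.06010730100891042 0.06145221489451812
0.06 [0.5525 0.2827 0.06  ]
0.03 [0.5283 0.2885 0.03  ]
[0.5725 0.2743 0.09  ]
head (array([[0.6193, 0.2633, 0.1334]]), array([0.0026]))
foot~ (array([[0.612 , 0.2637, 0.0742]]), array([0.002]))
0.119 [[0.6247 0.2662 0.119 ]] [[0.6015 0.2749 0.119 ]]
0.133 [[0.6201 0.2645 0.133 ]] [[0.6187 0.2622 0.133 ]]
0.147 [[0.6154 0.2628 0.147 ]] [[0.6359 0.2496 0.147 ]]
```

Measured: the small tray is centred at (0.612, 0.264) with its top at 0.090 and yaw of about -16°. The queen's head is at about (0.618, 0.264, 0.133). All heights and sizes fit the text. I'll start moving towards the queen.

servo_tool:
  targets:
    - [0.6, -0.5, 0, 0.02, 87]
    - [1.5, -1.2, 0, 0.04, 87]
    - [2.5, -2.0, 0, 0.06, 87]
    - [3.5, -2.8, 0, 0.08, 87]
    - [4.4, -3.6, 0, 0.09, 87]

```text
time_s: 0.92
tcp_pos: [0.3567, 0.4746, 0.2397]
ee_rot: [[0.963, -0.271, 0.0], [-0.271, -0.963, 0.0], [0.0, -0.0, -1.0]]
wrist_force: [1.0, -0.2, -0.7]
gripper_width: 1.0
gripper_force: 0.0
```

servo_tool:
  targets:
    - [0.9, -0.7, 0, 0, 87]
    - [1.8, -1.4, 0, 0, 87]
    - [2.7, -2.1, 0, 0, 87]
    - [3.6, -2.8, 0, 0, 87]
    - [4.4, -3.5, 0, 0, 87]

```text
time_s: 1.33
tcp_pos: [0.489, 0.3694, 0.2397]
ee_rot: [[0.962, -0.273, 0.0], [-0.273, -0.962, 0.0], [0.0, -0.0, -1.0]]
wrist_force: [-0.3, 0.4, 0.4]
gripper_width: 1.001
gripper_force: 0.0
```

servo_tool:
  targets:
    - [0.9, -0.7, 0, 0, 87]
    - [1.8, -1.5, 0, 0, 87]
    - [2.7, -2.3, 0, 0, 87]
    - [3.6, -3.0, 0, 0, 87]
    - [4.3, -3.6, 0, 0, 87]

```text
time_s: 1.75
tcp_pos: [0.6183, 0.2608, 0.2395]
ee_rot: [[0.962, -0.273, 0.0], [-0.273, -0.962, -0.0], [0.0, 0.0, -1.0]]
wrist_force: [0.6, -0.1, 0.7]
gripper_width: 1.0
gripper_force: 0.0
```

Run:
```python
from h import *
T=r.capture("top");S=r.capture("scene");print(r.sense()["tcp_pos"])
f=lambda c,x,y,w,h,k:cv2.resize(c["pixels"][y:y+h,x:x+w],None,fx=k,fy=k,interpolation=cv2.INTER_CUBIC)
cv2.imwrite("pics/over.png",np.hstack([f(T,190,100,80,100,5),f(S,330,130,80,100,5)])[:,:,::-1])
```

```text
[0.61907742 0.25953438 0.23873975]
```

View pics/over.png

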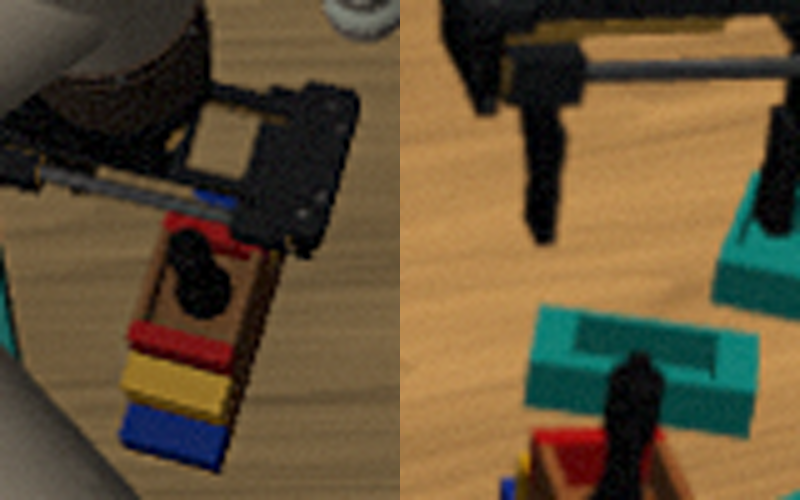

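The fingers hang on either side of the queen, with nothing in the way. Next: descend and close.

servo_tool:
  targets:
    - [0, 0, -0.8, 0, 87]
    - [0, 0, -1.6, 0, 87]
    - [0, 0, -2.4, 0, 87]
    - [0, 0, -3.2, 0, 87]
    - [0, 0, -3.6, 0, 87]

```text
time_s: 2.27
tcp_pos: [0.6144, 0.2623, 0.1282]
ee_rot: [[0.962, -0.272, -0.005], [-0.272, -0.962, -0.002], [-0.004, 0.003, -1.0]]
wrist_force: [-0.8, -0.2, -0.6]
gripper_width: 1.002
gripper_force: 0.0
```

servo_tool:
  targets:
    - [0, 0, 0, 0, 70]
    - [0, 0, 0, 0, 55]
    - [0, 0, 0, 0, 40]
    - [0, 0, 0, 0, 30]
    - [0, 0, 0, 0, 25]

```text
time_s: 2.68
tcp_pos: [0.6172, 0.2632, 0.1334]
ee_rot: [[0.962, -0.272, 0.003], [-0.272, -0.962, 0.002], [0.002, -0.002, -1.0]]
wrist_force: [-0.1, -0.1, -0.7]
gripper_width: 0.703
gripper_force: 0.0
```

servo_tool:
  targets:
    - [0, 0, 0, 0, 22]
    - [0, 0, 0, 0, 20]
    - [0, 0, 0, 0, 18]
    - [0, 0, 0, 0, 18]
    - [0, 0, 0, 0, 18]

```text
time_s: 3.1
tcp_pos: [0.6165, 0.2626, 0.1316]
ee_rot: [[0.962, -0.272, -0.0], [-0.272, -0.962, -0.0], [-0.0, 0.0, -1.0]]
wrist_force: [-0.1, -0.3, 0.3]
gripper_width: 0.325
gripper_force: 0.0
```

servo_tool:
  targets:
    - [0, 0, 0, 0, 18]
    - [0, 0, 0, 0, 18]
    - [0, 0, 0, 0, 18]
    - [0, 0, 0, 0, 18]
    - [0, 0, 0, 0, 18]

```text
time_s: 3.52
tcp_pos: [0.6165, 0.2626, 0.1315]
ee_rot: [[0.962, -0.272, -0.0], [-0.272, -0.962, -0.0], [-0.0, 0.0, -1.0]]
wrist_force: [0.1, -0.6, 0.3]
gripper_width: 0.266
gripper_force: 30.0
```

servo_tool:
  targets:
    - [0, 0, 0.2, 0, 18]
    - [0, 0, 0.6, 0, 18]
    - [0, 0, 1.1, 0, 18]
    - [0, 0, 1.6, 0, 18]
    - [0, 0, 2.0, 0, 18]

```text
time_s: 3.93
tcp_pos: [0.6171, 0.2629, 0.1942]
ee_rot: [[0.962, -0.272, 0.002], [-0.272, -0.962, 0.001], [0.002, -0.002, -1.0]]
wrist_force: [0.5, 0.0, -0.7]
gripper_width: 0.263
gripper_force: 30.0
```

servo_tool:
  targets:
    - [-0.2, -0.1, 0, 0, 18]
    - [-0.7, -0.2, 0, 0, 18]
    - [-1.3, -0.4, 0, 0, 18]
    - [-1.9, -0.6, 0, 0, 18]
    - [-2.5, -0.8, 0, 0, 18]

```text
time_s: 4.35
tcp_pos: [0.5401, 0.2379, 0.1913]
ee_rot: [[0.962, -0.273, -0.001], [-0.273, -0.962, -0.0], [-0.001, 0.0, -1.0]]
wrist_force: [-0.4, 0.6, -0.7]
gripper_width: 0.266
gripper_force: 30.0
```

servo_tool:
  targets:
    - [-0.7, -0.2, 0, 0, 18]
    - [-1.4, -0.4, 0, 0, 18]
    - [-2.1, -0.7, 0, 0, 18]
    - [-2.8, -0.9, 0, 0, 18]
    - [-3.3, -1.0, 0, 0, 18]

```text
time_s: 4.77
tcp_pos: [0.4401, 0.2072, 0.1915]
ee_rot: [[0.962, -0.273, -0.001], [-0.273, -0.962, -0.0], [-0.001, 0.001, -1.0]]
wrist_force: [0.5, 0.5, -0.4]
gripper_width: 0.266
gripper_force: 30.0
```

servo_tool:
  targets:
    - [-0.2, -0.1, 0, 0, 18]
    - [-0.3, -0.15, 0, 0, 18]
    - [-0.4, -0.15, 0, 0, 18]
    - [-0.4, -0.15, 0, 0, 18]
    - [-0.4, -0.15, 0, 0, 18]

```text
time_s: 5.18
tcp_pos: [0.4311, 0.2044, 0.1915]
ee_rot: [[0.962, -0.272, 0.0], [-0.272, -0.962, 0.0], [0.0, -0.0, -1.0]]
wrist_force: [-0.8, 0.8, -0.8]
gripper_width: 0.267
gripper_force: 30.0
```

Run:
```python
from h import *
T=r.capture("top");S=r.capture("scene");s=r.sense();print(s["tcp_pos"],s["gripper_width"])
f=lambda c,x,y,w,h,k:cv2.resize(c["pixels"][y:y+h,x:x+w],None,fx=k,fy=k,interpolation=cv2.INTER_CUBIC)
cv2.imwrite("pics/q1.png",np.hstack([f(T,200,125,80,120,5),f(S,280,130,80,120,5)])[:,:,::-1])
```

```text
[0.43111846 0.20439494 0.19136596] 0.26692921173315054
```

View pics/q1.png

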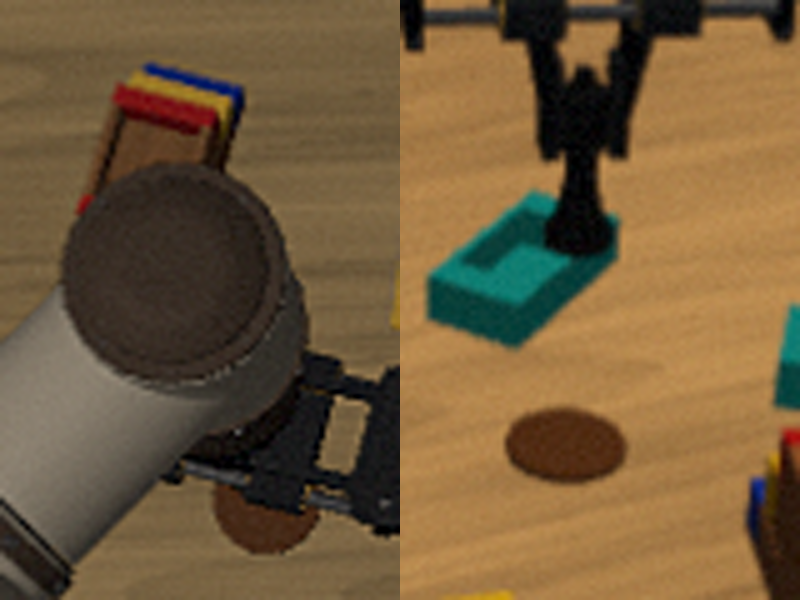

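The queen hangs upright in the grip, over the coaster. Next: lower it.

servo_tool:
  targets:
    - [0, 0, -0.5, 0, 18]
    - [0, 0, -1.1, 0, 18]
    - [0, 0, -1.8, 0, 18]
    - [0, 0, -2.5, 0, 18]
    - [0, 0, -3.0, 0, 18]

```text
time_s: 5.7
tcp_pos: [0.4304, 0.2038, 0.0997]
ee_rot: [[0.962, -0.273, -0.002], [-0.273, -0.962, -0.001], [-0.001, 0.002, -1.0]]
wrist_force: [0.6, -0.1, -0.5]
gripper_width: 0.264
gripper_force: 30.0
```

servo_tool:
  targets:
    - [0, 0, -0.3, 0, 18]
    - [0, 0, -0.6, 0, 18]
    - [0, 0, -0.8, 0, 18]
    - [0, 0, -0.85, 0, 18]
    - [0, 0, -0.9, 0, 18]

```text
time_s: 6.12
tcp_pos: [0.4309, 0.2044, 0.0747]
ee_rot: [[0.962, -0.272, 0.001], [-0.272, -0.962, 0.0], [0.0, -0.0, -1.0]]
wrist_force: [-0.1, -0.2, -0.6]
gripper_width: 0.266
gripper_force: 30.0
```

servo_tool:
  targets:
    - [0, 0, -0.03, 0, 18]
    - [0, 0, -0.06, 0, 18]
    - [0, 0, -0.07, 0, 18]
    - [0, 0, -0.07, 0, 18]
    - [0, 0, -0.07, 0, 18]

```text
time_s: 6.53
tcp_pos: [0.4306, 0.2043, 0.0727]
ee_rot: [[0.962, -0.272, 0.0], [-0.272, -0.962, 0.0], [0.0, -0.001, -1.0]]
wrist_force: [0.7, 0.4, -0.5]
gripper_width: 0.264
gripper_force: 30.0
```

servo_tool:
  targets:
    - [0, 0, -0.01, 0, 18]
    - [0, 0, -0.02, 0, 18]
    - [0, 0, -0.03, 0, 18]
    - [0, 0, -0.04, 0, 18]
    - [0, 0, -0.04, 0, 18]

```text
time_s: 6.95
tcp_pos: [0.4306, 0.2042, 0.0714]
ee_rot: [[0.962, -0.272, 0.0], [-0.272, -0.962, -0.0], [0.0, -0.0, -1.0]]
wrist_force: [-0.8, 0.0, 0.7]
gripper_width: 0.266
gripper_force: 30.0
```

servo_tool:
  targets:
    - [0, 0, -0.01, 0, 18]
    - [0, 0, -0.02, 0, 18]
    - [0, 0, -0.03, 0, 18]
    - [0, 0, -0.03, 0, 18]
    - [0, 0, -0.03, 0, 18]

```text
time_s: 7.37
tcp_pos: [0.4309, 0.2043, 0.0713]
ee_rot: [[0.962, -0.272, 0.001], [-0.272, -0.962, 0.0], [0.001, -0.0, -1.0]]
wrist_force: [-1.5, -0.8, 7.2]
gripper_width: 0.266
gripper_force: 30.0
```

The foot has touched down (7 N). Next: release.

servo_tool:
  targets:
    - [0, 0, 0.02, 0, 24]
    - [0, 0, 0.02, 0, 27]
    - [0, 0, 0.02, 0, 32]
    - [0, 0, 0.02, 0, 40]
    - [0, 0, 0.02, 0, 50]

```text
time_s: 7.78
tcp_pos: [0.4304, 0.2041, 0.0707]
ee_rot: [[0.962, -0.272, -0.0], [-0.272, -0.962, -0.0], [-0.0, 0.0, -1.0]]
wrist_force: [-0.6, -0.5, -0.1]
gripper_width: 0.436
gripper_force: 0.0
```

servo_tool:
  targets:
    - [0, 0, 0, 0, 60]
    - [0, 0, 0, 0, 60]
    - [0, 0, 0, 0, 60]
    - [0, 0, 0, 0, 60]
    - [0, 0, 0, 0, 60]

```text
time_s: 8.2
tcp_pos: [0.4305, 0.2042, 0.0709]
ee_rot: [[0.962, -0.272, -0.0], [-0.272, -0.962, -0.0], [-0.0, 0.0, -1.0]]
wrist_force: [-0.2, 0.1, -0.4]
gripper_width: 0.679
gripper_force: 0.0
```

servo_tool:
  targets:
    - [0, 0, 0.5, 0, 60]
    - [0, 0, 1.2, 0, 60]
    - [0, 0, 2.0, 0, 60]
    - [0, 0, 3.0, 0, 80]
    - [0, 0, 4.0, 0, 87]

```text
time_s: 8.62
tcp_pos: [0.4301, 0.2037, 0.1919]
ee_rot: [[0.962, -0.272, -0.001], [-0.272, -0.962, -0.001], [-0.001, 0.001, -1.0]]
wrist_force: [0.1, 0.9, 0.8]
gripper_width: 0.773
gripper_force: 0.0
```

servo_tool:
  targets:
    - [0.4, 0.1, 0, 0, 87]
    - [1.0, 0.3, 0, 0, 87]
    - [1.7, 0.6, 0, 0, 87]
    - [2.4, 0.8, 0, 0, 87]
    - [3.1, 1.0, 0, 0, 87]

```text
time_s: 9.03
tcp_pos: [0.5243, 0.2344, 0.191]
ee_rot: [[0.962, -0.272, 0.0], [-0.272, -0.962, 0.0], [-0.0, -0.0, -1.0]]
wrist_force: [-0.8, 0.4, -0.0]
gripper_width: 0.993
gripper_force: 0.0
```

servo_tool:
  targets:
    - [0.7, 0.2, 0, 0, 87]
    - [1.4, 0.5, 0, 0, 87]
    - [2.1, 0.7, 0, 0, 87]
    - [2.6, 0.9, 0, 0, 87]
    - [2.9, 1.0, 0, 0, 87]

```text
time_s: 9.45
tcp_pos: [0.612, 0.2646, 0.19]
ee_rot: [[0.962, -0.273, -0.0], [-0.273, -0.962, -0.0], [-0.0, 0.0, -1.0]]
wrist_force: [1.2, 0.6, -1.0]
gripper_width: 1.002
gripper_force: 0.0
```

Run:
```python
from h import *
T=r.capture("top");S=r.capture("scene");s=r.sense();print(s["tcp_pos"],s["gripper_width"])
f=lambda c,x,y,w,h,k:cv2.resize(c["pixels"][y:y+h,x:x+w],None,fx=k,fy=k,interpolation=cv2.INTER_CUBIC)
cv2.imwrite("pics/q2.png",np.hstack([f(T,200,140,80,120,5),f(S,295,145,80,120,5)])[:,:,::-1])
```

```text
[0.61144127 0.26433433 0.18980141] 1.0026074784666457
```

View pics/q2.png

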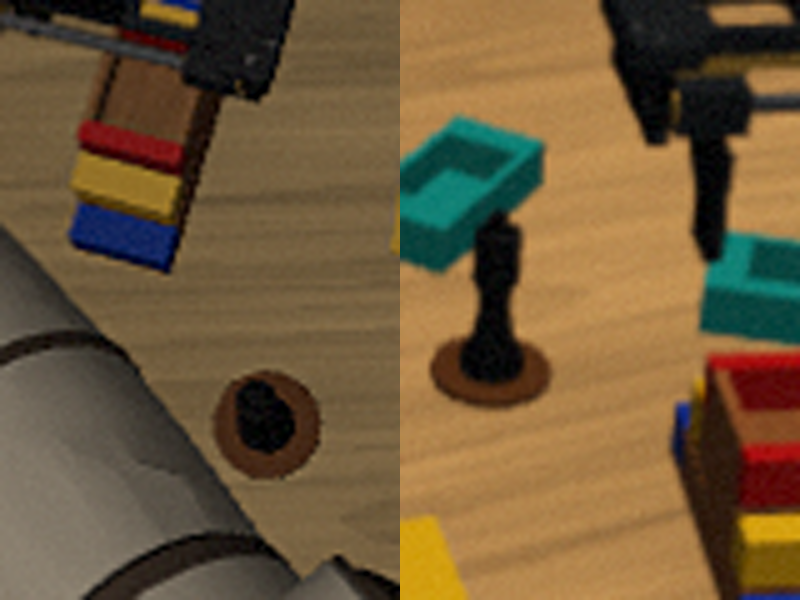

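The queen stands upright and centred on the coaster (T px about (253,224), S px about (393,217)). Next: the small tray.

servo_tool:
  targets:
    - [0, 0, -0.8, 0, 87]
    - [0, 0, -1.7, 0, 87]
    - [0, 0, -2.6, 0, 87]
    - [0, 0, -3.2, 0, 87]
    - [0, 0, -3.6, 0, 87]

```text
time_s: 9.97
tcp_pos: [0.6085, 0.2632, 0.0805]
ee_rot: [[0.962, -0.273, -0.004], [-0.273, -0.962, -0.002], [-0.003, 0.003, -1.0]]
wrist_force: [0.3, -0.3, -0.6]
gripper_width: 0.998
gripper_force: 0.0
```

servo_tool:
  targets:
    - [0, 0, 0, 0, 75]
    - [0, 0, 0, 0, 65]
    - [0, 0, 0, 0, 55]
    - [0, 0, 0, 0, 55]
    - [0, 0, 0, 0, 55]

```text
time_s: 10.38
tcp_pos: [0.6112, 0.2646, 0.0846]
ee_rot: [[0.962, -0.272, 0.002], [-0.272, -0.962, 0.002], [0.002, -0.002, -1.0]]
wrist_force: [0.1, -0.5, 0.1]
gripper_width: 0.707
gripper_force: 0.3
```

servo_tool:
  targets:
    - [0, 0, 0, 0, 54]
    - [0, 0, 0, 0, 54]
    - [0, 0, 0, 0, 54]
    - [0, 0, 0, 0, 54]
    - [0, 0, 0, 0, 54]

```text
time_s: 10.8
tcp_pos: [0.6112, 0.2646, 0.0845]
ee_rot: [[0.962, -0.272, 0.002], [-0.272, -0.962, 0.001], [0.002, -0.002, -1.0]]
wrist_force: [-0.9, -0.1, 5.2]
gripper_width: 0.688
gripper_force: 30.0
```

servo_tool:
  targets:
    - [0, 0, 0.2, 0, 54]
    - [0, 0, 0.7, 0, 54]
    - [0, 0, 1.4, 0, 54]
    - [0, 0, 2.1, 0, 54]
    - [0, 0, 3.0, 0, 54]

```text
time_s: 11.22
tcp_pos: [0.6093, 0.2634, 0.1718]
ee_rot: [[0.962, -0.273, -0.004], [-0.273, -0.962, -0.002], [-0.004, 0.003, -1.0]]
wrist_force: [0.7, 0.2, -1.4]
gripper_width: 0.683
gripper_force: 30.0
```

```bash
python3 -c "
from h import *
s=r.sense();print(s['joints'].round(1),s['tcp_pos'],s['wrist_force'],s['gripper_width'])
T=r.capture('top')
for k in HUE:
  for b in blobs(mask(T,k)):print(k,b[:2])
f=lambda c,x,y,w,h,k:cv2.resize(c['pixels'][y:y+h,x:x+w],None,fx=k,fy=k,interpolation=cv2.INTER_CUBIC)
S=r.capture('scene');cv2.imwrite('pics/s1.png',f(S,320,150,100,140,4)[:,:,::-1])"
```

```text
[ 37.3  28.7   1.3  -0.1 -62.8  36.9] [0.60927413 0.26340508 0.17177874] [ 0.69078986  0.19925896 -1.38882102] 0.6833605677161887
red ([233.9, 137.9], [231, 135, 7, 8, 37])
red ([414.2, 158.4], [397, 140, 36, 38, 882])
red ([222.8, 160.3], [212, 155, 23, 12, 142])
yellow ([294.5, 169.0], [278, 145, 34, 49, 1294])
yellow ([225.0, 176.9], [214, 171, 23, 14, 183])
blue ([346.3, 158.7], [332, 130, 30, 58, 1552])
blue ([224.2, 186.3], [214, 181, 21, 12, 143])
```

View pics/s1.png

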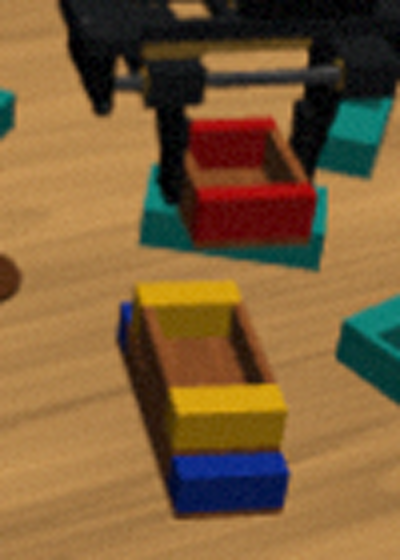

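The small tray hangs level in the grip and the lower trays are unmoved. Next: carry it to the red board.

servo_tool:
  targets:
    - [0, -0.3, 0, 0.02, 54]
    - [0, -1.0, 0, 0.05, 54]
    - [0.1, -1.9, 0, 0.08, 54]
    - [0.1, -2.9, 0, 0.11, 54]
    - [0.1, -3.9, 0, 0.14, 54]

```text
time_s: 11.73
tcp_pos: [0.6127, 0.146, 0.1716]
ee_rot: [[0.991, -0.133, -0.002], [-0.133, -0.991, -0.001], [-0.002, 0.001, -1.0]]
wrist_force: [0.0, 0.3, -0.3]
gripper_width: 0.686
gripper_force: 30.0
```

servo_tool:
  targets:
    - [0, -1, 0, 0.03, 54]
    - [0, -2, 0, 0.06, 54]
    - [0.1, -3, 0, 0.09, 54]
    - [0.1, -4, 0, 0.12, 54]
    - [0.1, -5, 0, 0.15, 54]

```text
time_s: 12.15
tcp_pos: [0.6157, -0.0044, 0.1718]
ee_rot: [[1.0, 0.015, -0.002], [0.015, -1.0, -0.0], [-0.002, 0.0, -1.0]]
wrist_force: [1.1, 0.5, -1.5]
gripper_width: 0.687
gripper_force: 30.0
```

servo_tool:
  targets:
    - [0, -1, 0, 0.03, 54]
    - [0, -2, 0, 0.06, 54]
    - [0.1, -3, 0, 0.09, 54]
    - [0.1, -4, 0, 0.12, 54]
    - [0.1, -5, 0, 0.15, 54]

```text
time_s: 12.57
tcp_pos: [0.6187, -0.1542, 0.1717]
ee_rot: [[0.986, 0.165, -0.002], [0.165, -0.986, 0.0], [-0.002, -0.001, -1.0]]
wrist_force: [0.7, -0.3, -1.4]
gripper_width: 0.687
gripper_force: 30.0
```

servo_tool:
  targets:
    - [0, -1, 0, 0.02, 54]
    - [0.1, -2, 0, 0.04, 54]
    - [0.1, -3, 0, 0.06, 54]
    - [0.12, -4, 0, 0.08, 54]
    - [0.12, -4.57, 0, 0.08, 54]

```text
time_s: 12.98
tcp_pos: [0.6221, -0.2927, 0.1713]
ee_rot: [[0.971, 0.24, -0.002], [0.24, -0.971, 0.0], [-0.002, -0.001, -1.0]]
wrist_force: [-0.6, -0.5, -1.4]
gripper_width: 0.687
gripper_force: 30.0
```

servo_tool:
  targets:
    - [0, 0, -0.5, 0, 54]
    - [0, 0, -1.3, 0, 54]
    - [0, 0, -2.2, 0, 54]
    - [0, 0, -3.1, 0, 54]
    - [0, 0, -4.0, 0, 54]

```text
time_s: 13.4
tcp_pos: [0.6221, -0.2899, 0.0507]
ee_rot: [[0.97, 0.241, -0.002], [0.241, -0.971, 0.001], [-0.001, -0.001, -1.0]]
wrist_force: [0.1, -0.5, -1.6]
gripper_width: 0.689
gripper_force: 30.0
```

servo_tool:
  targets:
    - [0, 0, -0.3, 0, 54]
    - [0, 0, -0.5, 0, 54]
    - [0, 0, -0.65, 0, 54]
    - [0, 0, -0.75, 0, 54]
    - [0, 0, -0.77, 0, 54]

```text
time_s: 13.82
tcp_pos: [0.6238, -0.2901, 0.0307]
ee_rot: [[0.97, 0.242, 0.002], [0.242, -0.97, -0.0], [0.002, 0.001, -1.0]]
wrist_force: [0.4, -0.8, -0.4]
gripper_width: 0.692
gripper_force: 30.0
```

servo_tool:
  targets:
    - [0, 0, -0.02, 0, 54]
    - [0, 0, -0.04, 0, 54]
    - [0, 0, -0.06, 0, 54]
    - [0, 0, -0.06, 0, 54]
    - [0, 0, -0.06, 0, 54]

```text
time_s: 14.23
tcp_pos: [0.6234, -0.29, 0.0286]
ee_rot: [[0.97, 0.242, 0.001], [0.242, -0.97, -0.0], [0.001, 0.0, -1.0]]
wrist_force: [-0.7, 0.6, -0.5]
gripper_width: 0.689
gripper_force: 30.0
```

servo_tool:
  targets:
    - [0, 0, -0.02, 0, 54]
    - [0, 0, -0.04, 0, 54]
    - [0, 0, -0.05, 0, 54]
    - [0, 0, -0.05, 0, 54]
    - [0, 0, -0.05, 0, 54]

```text
time_s: 14.65
tcp_pos: [0.6234, -0.29, 0.0285]
ee_rot: [[0.97, 0.242, 0.001], [0.242, -0.97, -0.001], [0.001, 0.001, -1.0]]
wrist_force: [-2.3, 2.7, 7.4]
gripper_width: 0.688
gripper_force: 30.0
```

servo_tool:
  targets:
    - [0, 0, 0, 0, 60]
    - [0, 0, 0, 0, 64]
    - [0, 0, 0, 0, 70]
    - [0, 0, 0, 0, 78]
    - [0, 0, 0, 0, 87]

```text
time_s: 15.07
tcp_pos: [0.623, -0.29, 0.0262]
ee_rot: [[0.97, 0.242, -0.0], [0.242, -0.97, 0.0], [-0.0, -0.0, -1.0]]
wrist_force: [-0.2, -0.2, -0.2]
gripper_width: 0.872
gripper_force: 0.0
```

servo_tool:
  targets:
    - [0, 0, 0, 0, 87]
    - [0, 0, 0, 0, 87]
    - [0, 0, 0.3, 0, 87]
    - [0, 0, 0.9, 0, 87]
    - [0, 0, 1.8, 0, 87]

```text
time_s: 15.48
tcp_pos: [0.6215, -0.2895, 0.0788]
ee_rot: [[0.97, 0.241, -0.006], [0.241, -0.97, 0.002], [-0.005, -0.003, -1.0]]
wrist_force: [-0.5, -0.5, 0.5]
gripper_width: 0.997
gripper_force: 0.0
```

servo_tool:
  targets:
    - [0, 0, 0.9, 0, 87]
    - [0, 0, 1.8, 0, 87]
    - [0, 0.4, 2.6, 0, 87]
    - [0, 1.1, 3.1, 0, 87]
    - [0, 2, 3.1, 0, 87]

```text
time_s: 15.9
tcp_pos: [0.6252, -0.2313, 0.1792]
ee_rot: [[0.971, 0.24, 0.009], [0.24, -0.971, -0.003], [0.008, 0.005, -1.0]]
wrist_force: [0.1, 0.2, 0.1]
gripper_width: 1.003
gripper_force: 0.0
```

servo_tool:
  targets:
    - [0, 1, 0, 0, 87]
    - [0, 2, 0, 0, 87]
    - [0, 3, 0, 0, 87]
    - [0, 4, 0, 0, 87]
    - [0, 5, 0, 0, 87]

```text
time_s: 16.32
tcp_pos: [0.623, -0.0786, 0.1745]
ee_rot: [[0.97, 0.242, 0.001], [0.242, -0.97, -0.0], [0.001, 0.0, -1.0]]
wrist_force: [0.3, -0.0, -0.6]
gripper_width: 0.996
gripper_force: 0.0
```

```bash
cat > grid.py <<'E'
from h import *
def crop(c,x,y,w,h,k):
    im=cv2.resize(np.clip(c["pixels"][y:y+h,x:x+w].astype(float)*1.4,0,255).astype(np.uint8),None,fx=k,fy=k,interpolation=cv2.INTER_NEAREST)
    for i in range(0,w,5):cv2.line(im,(i*k,0),(i*k,h*k),(130,)*3,1);cv2.putText(im,str(x+i),(i*k,8),0,.3,(255,)*3)
    for j in range(0,h,5):cv2.line(im,(0,j*k),(w*k,j*k),(130,)*3,1);cv2.putText(im,str(y+j),(0,j*k+8),0,.3,(255,)*3)
    return im
E
python3 - <<'E'
from grid import *
T=r.capture("top");S=r.capture("scene")
cv2.imwrite("pics/m1.png",np.hstack([crop(T,208,132,40,60,10),crop(T,394,135,40,60,10)])[:,:,::-1])
E
```

View pics/m1.png

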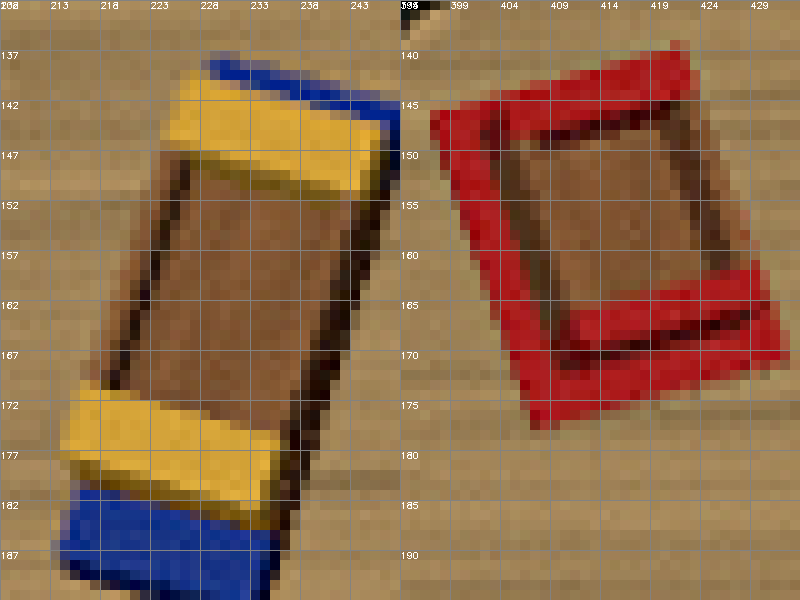

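Run:
```python
from h import *
np.set_printoptions(precision=4,suppress=True)
T=r.capture("top");S=r.capture("scene")
tc=np.array([(192,68),(387,128),(62,455),(270,518)])/10+[208,132]-.5
Q=onplane(T,tc,.06);e=Q[:2].mean(0)-Q[2:].mean(0)
print(Q,Q.mean(0),"len",np.linalg.norm(e),"ang",np.degrees(np.arctan2(e[1],e[0])),np.linalg.norm(Q[0]-Q[1]),np.linalg.norm(Q[2]-Q[3]))
sc=(np.array([(765,430),(485,437)])-[400,0])/10+[355,210]-.5
print(tri(T,tc[:2],S,sc))
print("near edge mid small",onplane(T,[(394+27-.5,135+33-.5)],.034))
```

```text
[[0.6782 0.275  0.06  ]
 [0.658  0.218  0.06  ]
 [0.5622 0.3123 0.06  ]
 [0.5419 0.2525 0.06  ]] [0.6101 0.2645 0.06  ] len 0.12149250903163007 ang -17.16434325147303 0.060459401565725594 0.0632069056645692
(array([[0.6779, 0.2748, 0.0604],
       [0.6579, 0.2177, 0.0599]]), array([0.0004, 0.0007]))
near edge mid small [[ 0.5836 -0.2962  0.034 ]]
```

Medium tray: centre (0.610, 0.2645), top at 0.060 by triangulation, length 121, yaw -17°. The small tray landed within about 3 mm. Next: fetch the medium one.

servo_tool:
  targets:
    - [0, 0.6, 0, -0.05, 87]
    - [-0.1, 1.6, 0, -0.12, 87]
    - [-0.1, 2.7, 0, -0.2, 87]
    - [-0.2, 3.8, 0, -0.28, 87]
    - [-0.2, 4.9, 0, -0.35, 87]

```text
time_s: 16.93
tcp_pos: [0.617, 0.0667, 0.1739]
ee_rot: [[0.994, -0.112, 0.0], [-0.112, -0.994, -0.0], [0.0, 0.0, -1.0]]
wrist_force: [-0.1, 0.8, 1.0]
gripper_width: 0.999
gripper_force: 0.0
```

servo_tool:
  targets:
    - [0, 1.1, 0, -0.05, 87]
    - [-0.1, 2.2, 0, -0.1, 87]
    - [-0.1, 3.3, 0, -0.14, 87]
    - [-0.2, 4.4, 0, -0.18, 87]
    - [-0.2, 5.2, 0, -0.18, 87]

```text
time_s: 17.35
tcp_pos: [0.6113, 0.2241, 0.1738]
ee_rot: [[0.959, -0.284, 0.0], [-0.284, -0.959, 0.0], [0.0, -0.0, -1.0]]
wrist_force: [1.4, 0.0, 0.1]
gripper_width: 1.001
gripper_force: 0.0
```

servo_tool:
  targets:
    - [-0.05, 0.8, 0, 0, 87]
    - [-0.05, 1.2, 0, 0, 87]
    - [-0.05, 1.37, 0, 0, 87]
    - [-0.05, 1.37, -0.3, 0, 87]
    - [-0.05, 1.37, -1.0, 0, 87]

```text
time_s: 17.77
tcp_pos: [0.6117, 0.2638, 0.1461]
ee_rot: [[0.959, -0.282, 0.006], [-0.283, -0.959, 0.003], [0.005, -0.004, -1.0]]
wrist_force: [-0.0, 0.4, -0.6]
gripper_width: 0.998
gripper_force: 0.0
```

servo_tool:
  targets:
    - [0, 0, -0.8, 0, 87]
    - [0, 0, -1.6, 0, 87]
    - [0, 0, -2.4, 0, 87]
    - [0, 0, -2.8, 0, 87]
    - [0, 0, -3.0, 0, 87]

```text
time_s: 18.18
tcp_pos: [0.6087, 0.2616, 0.0508]
ee_rot: [[0.959, -0.284, -0.004], [-0.284, -0.959, -0.003], [-0.003, 0.004, -1.0]]
wrist_force: [-0.6, 0.5, -0.0]
gripper_width: 1.002
gripper_force: 0.0
```

servo_tool:
  targets:
    - [0, 0, 0, 0, 75]
    - [0, 0, 0, 0, 65]
    - [0, 0, 0, 0, 55]
    - [0, 0, 0, 0, 55]
    - [0, 0, 0, 0, 54]

```text
time_s: 18.6
tcp_pos: [0.6102, 0.2646, 0.055]
ee_rot: [[0.959, -0.282, 0.002], [-0.282, -0.959, 0.002], [0.002, -0.002, -1.0]]
wrist_force: [-0.1, 1.2, -0.5]
gripper_width: 0.706
gripper_force: 0.5
```

servo_tool:
  targets:
    - [0, 0, 0, 0, 54]
    - [0, 0, 0, 0, 54]
    - [0, 0, 0, 0, 54]
    - [0, 0, 0, 0, 54]
    - [0, 0, 0, 0, 54]

```text
time_s: 19.02
tcp_pos: [0.6103, 0.2647, 0.0549]
ee_rot: [[0.96, -0.282, 0.002], [-0.282, -0.96, 0.001], [0.002, -0.002, -1.0]]
wrist_force: [-1.8, -0.7, 5.1]
gripper_width: 0.686
gripper_force: 29.9
```

servo_tool:
  targets:
    - [0, 0, 0.2, 0, 54]
    - [0, 0, 0.6, 0, 54]
    - [0, 0, 1.2, 0, 54]
    - [0, 0, 1.9, 0, 54]
    - [0, 0, 2.5, 0, 54]

```text
time_s: 19.43
tcp_pos: [0.6095, 0.2639, 0.1299]
ee_rot: [[0.959, -0.282, -0.0], [-0.282, -0.959, -0.001], [-0.0, 0.001, -1.0]]
wrist_force: [-0.2, -0.2, -1.5]
gripper_width: 0.687
gripper_force: 29.9
```

servo_tool:
  targets:
    - [0, -0.3, 0, 0.02, 54]
    - [-0.1, -0.9, 0, 0.05, 54]
    - [-0.1, -1.6, 0, 0.08, 54]
    - [-0.2, -2.4, 0, 0.11, 54]
    - [-0.2, -3.2, 0, 0.136, 54]

```text
time_s: 19.85
tcp_pos: [0.6027, 0.1672, 0.1288]
ee_rot: [[0.989, -0.147, -0.001], [-0.147, -0.989, -0.0], [-0.001, 0.0, -1.0]]
wrist_force: [0.2, -0.4, -1.3]
gripper_width: 0.687
gripper_force: 29.9
```

servo_tool:
  targets:
    - [0, -0.8, 0, 0, 54]
    - [-0.1, -1.6, 0, 0, 54]
    - [-0.2, -2.3, 0, 0, 54]
    - [-0.22, -2.8, 0, 0, 54]
    - [-0.22, -3.03, 0, 0, 54]

```text
time_s: 20.27
tcp_pos: [0.5966, 0.0753, 0.1289]
ee_rot: [[0.989, -0.151, -0.001], [-0.151, -0.989, -0.0], [-0.001, 0.0, -1.0]]
wrist_force: [-0.4, -0.2, -1.0]
gripper_width: 0.686
gripper_force: 29.9
```

servo_tool:
  targets:
    - [0, 0, -0.4, 0, 54]
    - [0, 0, -1.0, 0, 54]
    - [0, 0, -1.8, 0, 54]
    - [0, 0, -2.4, 0, 54]
    - [0, 0, -2.8, 0, 54]

```text
time_s: 20.68
tcp_pos: [0.5963, 0.0775, 0.0426]
ee_rot: [[0.989, -0.149, -0.003], [-0.149, -0.989, -0.001], [-0.002, 0.001, -1.0]]
wrist_force: [-0.2, -0.2, -1.0]
gripper_width: 0.689
gripper_force: 29.9
```

servo_tool:
  targets:
    - [0, 0, -0.2, 0, 54]
    - [0, 0, -0.35, 0, 54]
    - [0, 0, -0.45, 0, 54]
    - [0, 0, -0.52, 0, 54]
    - [0, 0, -0.54, 0, 54]

```text
time_s: 21.1
tcp_pos: [0.5975, 0.0776, 0.0289]
ee_rot: [[0.989, -0.149, 0.001], [-0.149, -0.989, 0.0], [0.001, -0.001, -1.0]]
wrist_force: [-1.5, -0.3, 0.6]
gripper_width: 0.685
gripper_force: 29.9
```

servo_tool:
  targets:
    - [0, 0, -0.02, 0, 54]
    - [0, 0, -0.04, 0, 54]
    - [0, 0, -0.06, 0, 54]
    - [0, 0, -0.06, 0, 54]
    - [0, 0, -0.06, 0, 54]

```text
time_s: 21.52
tcp_pos: [0.5975, 0.0776, 0.0289]
ee_rot: [[0.989, -0.149, 0.002], [-0.149, -0.989, 0.001], [0.002, -0.001, -1.0]]
wrist_force: [-3.4, 0.7, 7.9]
gripper_width: 0.686
gripper_force: 29.9
```

servo_tool:
  targets:
    - [0, 0, 0, 0, 60]
    - [0, 0, 0, 0, 64]
    - [0, 0, 0, 0, 70]
    - [0, 0, 0, 0, 78]
    - [0, 0, 0, 0, 87]

```text
time_s: 21.93
tcp_pos: [0.5971, 0.0772, 0.0265]
ee_rot: [[0.989, -0.149, 0.0], [-0.149, -0.989, 0.0], [0.0, -0.0, -1.0]]
wrist_force: [-0.1, 0.6, 0.7]
gripper_width: 0.87
gripper_force: 0.0
```

servo_tool:
  targets:
    - [0, 0, 0, 0, 87]
    - [0, 0, 0, 0, 87]
    - [0, 0, 0.3, 0, 87]
    - [0, 0, 0.9, 0, 87]
    - [0, 0, 1.8, 0, 87]

```text
time_s: 22.35
tcp_pos: [0.5954, 0.0767, 0.0792]
ee_rot: [[0.989, -0.15, -0.005], [-0.15, -0.989, -0.002], [-0.005, 0.003, -1.0]]
wrist_force: [0.1, -0.1, 0.4]
gripper_width: 0.996
gripper_force: 0.0
```

servo_tool:
  targets:
    - [0, 0, 0.9, 0, 87]
    - [0, 0, 1.8, 0, 87]
    - [0, -0.4, 2.6, 0, 87]
    - [0, -1.1, 3.1, 0, 87]
    - [0, -2, 3.1, 0, 87]

```text
time_s: 22.77
tcp_pos: [0.5996, 0.018, 0.179]
ee_rot: [[0.989, -0.146, 0.01], [-0.146, -0.989, 0.002], [0.009, -0.003, -1.0]]
wrist_force: [1.1, -0.3, -0.5]
gripper_width: 1.002
gripper_force: 0.0
```

servo_tool:
  targets:
    - [0, -1, 0, 0, 87]
    - [0, -2, 0, 0, 87]
    - [0, -3, 0, 0, 87]
    - [0, -3.6, 0, 0, 87]
    - [0, -4, 0, 0, 87]

```text
time_s: 23.18
tcp_pos: [0.5968, -0.1048, 0.1742]
ee_rot: [[0.989, -0.151, 0.0], [-0.151, -0.989, -0.0], [0.0, 0.0, -1.0]]
wrist_force: [0.0, 0.1, -0.0]
gripper_width: 1.001
gripper_force: 0.0
```

Run:
```python
from grid import *
T=r.capture("top");S=r.capture("scene");print(r.sense()["tcp_pos"])
cv2.imwrite("pics/l1.png",np.hstack([crop(T,208,132,40,60,10),crop(T,274,138,40,60,10)])[:,:,::-1])
np.set_printoptions(precision=4,suppress=True)
for b in blobs(mask(S,"blue")):print(b[:2])
cv2.imwrite("pics/l1s.png",crop(S,345,220,50,60,10)[:,:,::-1])
```

```text
[ 0.59686474 -0.10433287  0.17390159]
([489.0, 29.4], [424, 0, 119, 67, 2962])
([438.3, 19.8], [433, 14, 11, 12, 43])
([427.5, 21.0], [422, 17, 11, 9, 42])
([502.4, 37.0], [495, 27, 14, 22, 67])
([425.4, 34.3], [420, 30, 11, 10, 40])
([478.0, 49.9], [475, 44, 8, 14, 34])
([485.2, 53.7], [481, 45, 11, 17, 53])
([488.0, 168.8], [471, 159, 34, 22, 80])
([363.1, 230.9], [351, 226, 24, 12, 228])
([376.9, 269.4], [363, 262, 29, 16, 388])
([226.2, 302.0], [198, 267, 60, 71, 2610])
```

View pics/l1.png

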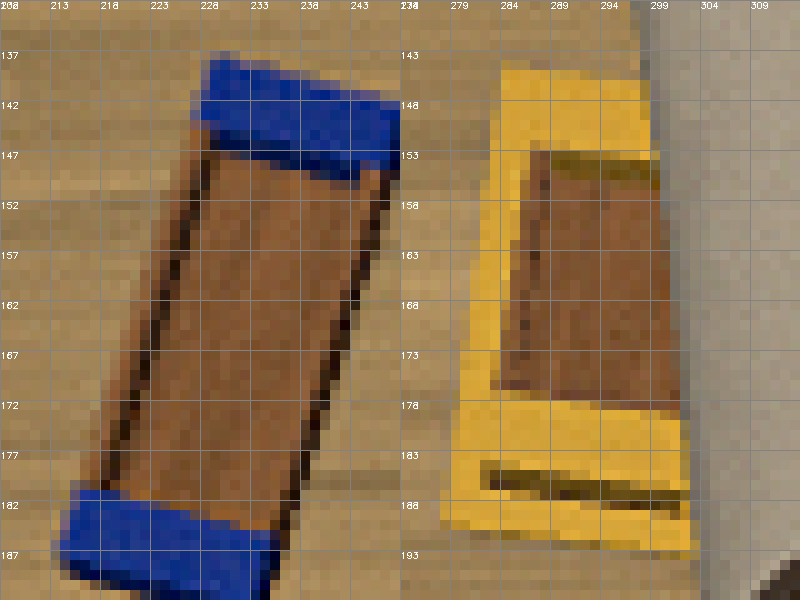

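View pics/l1s.png

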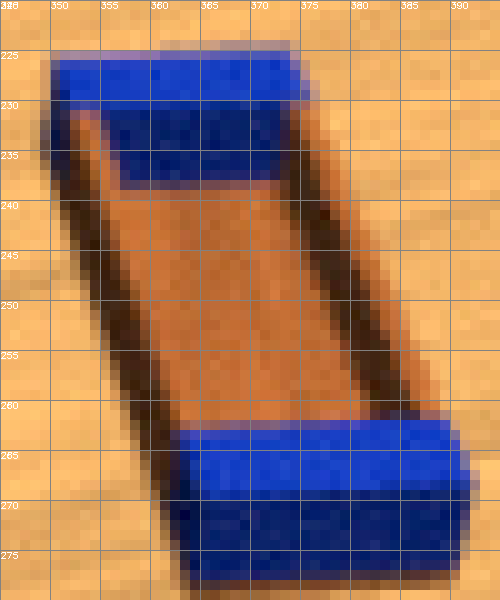

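Run:
```python
from h import *
np.set_printoptions(precision=4,suppress=True)
T=r.capture("top");S=r.capture("scene")
tc=np.array([(212,60),(405,115),(62,568),(265,622)])/10+[208,132]-.5
sc=np.array([(472,485),(186,492),(300,55),(52,60)])/10+[345,220]-.5
print(tri(T,tc,S,sc))
for c,p in((T,tc),(S,sc)):
    Q=onplane(c,p,.03);e=Q[:2].mean(0)-Q[2:].mean(0)
    print(Q.mean(0),"len",np.linalg.norm(e),"ang",np.degrees(np.arctan2(e[1],e[0])),np.linalg.norm(Q[0]-Q[1]),np.linalg.norm(Q[2]-Q[3]))
# medium tray on board: left far / near outer corners at z=.034 ; centre inferred
p=np.array([(550,68),(690,520)]) 
print(onplane(T,np.array([(283.9,144.7)]),.034))
```

```text
(array([[0.692 , 0.273 , 0.0284],
       [0.6723, 0.2144, 0.0289],
       [0.5385, 0.3198, 0.0258],
       [0.5203, 0.26  , 0.0273]]), array([0.0002, 0.0015, 0.0056, 0.0057]))
[0.6045 0.2653 0.03  ] len 0.16043571649687904 ang -15.57696642831167 0.0607787268651224 0.062067005551432713
[0.6086 0.2662 0.03  ] len 0.15683722709994996 ang -17.731699740590816 0.062394191713493745 0.06159780212648679
[[0.6627 0.1082 0.034 ]]
```

Large tray: centre (0.6055, 0.2655), top at 0.028–0.030, length 160. The medium tray lies inside the yellow board's margins. Next: fetch the large tray.

servo_tool:
  targets:
    - [0, 0.6, 0, -0.02, 87]
    - [0, 1.6, 0, -0.05, 87]
    - [0.1, 2.7, 0, -0.08, 87]
    - [0.1, 3.8, 0, -0.11, 87]
    - [0.1, 4.9, 0, -0.136, 87]

```text
time_s: 23.8
tcp_pos: [0.5998, 0.047, 0.1738]
ee_rot: [[0.959, -0.282, 0.0], [-0.282, -0.959, 0.0], [0.0, -0.0, -1.0]]
wrist_force: [0.8, 0.8, -0.5]
gripper_width: 0.999
gripper_force: 0.0
```

servo_tool:
  targets:
    - [0, 1.1, 0, 0, 87]
    - [0.1, 2.2, 0, 0, 87]
    - [0.1, 3.3, 0, 0, 87]
    - [0.1, 4.4, 0, 0, 87]
    - [0.1, 5.2, 0, 0, 87]

```text
time_s: 24.22
tcp_pos: [0.6023, 0.2044, 0.1737]
ee_rot: [[0.96, -0.278, 0.0], [-0.278, -0.96, 0.0], [0.0, -0.001, -1.0]]
wrist_force: [0.6, 0.0, 0.4]
gripper_width: 1.0
gripper_force: 0.0
```

servo_tool:
  targets:
    - [0.07, 0.9, 0, 0, 87]
    - [0.07, 1.6, 0, 0, 87]
    - [0.07, 2.16, 0, 0, 87]
    - [0.07, 2.16, -0.3, 0, 87]
    - [0.07, 2.16, -1.0, 0, 87]

```text
time_s: 24.63
tcp_pos: [0.6062, 0.2677, 0.146]
ee_rot: [[0.96, -0.279, 0.006], [-0.279, -0.96, 0.003], [0.005, -0.005, -1.0]]
wrist_force: [0.9, 0.3, 0.3]
gripper_width: 1.0
gripper_force: 0.0
```

servo_tool:
  targets:
    - [0, 0, -0.8, 0, 87]
    - [0, 0, -1.7, 0, 87]
    - [0, 0, -2.6, 0, 87]
    - [0, 0, -3.4, 0, 87]
    - [0, 0, -3.8, 0, 87]

```text
time_s: 25.05
tcp_pos: [0.6028, 0.2635, 0.0257]
ee_rot: [[0.959, -0.283, -0.006], [-0.283, -0.959, -0.003], [-0.004, 0.005, -1.0]]
wrist_force: [0.3, 0.3, 0.4]
gripper_width: 1.0
gripper_force: 0.0
```

servo_tool:
  targets:
    - [0, 0, -0.1, 0, 80]
    - [0, 0, -0.2, 0, 70]
    - [0, 0, -0.2, 0, 60]
    - [0, 0, -0.2, 0, 55]
    - [0, 0, -0.2, 0, 54]

```text
time_s: 25.47
tcp_pos: [0.606, 0.2657, 0.0253]
ee_rot: [[0.959, -0.282, 0.003], [-0.282, -0.959, 0.002], [0.002, -0.003, -1.0]]
wrist_force: [0.1, 0.4, -0.3]
gripper_width: 0.706
gripper_force: 0.3
```

servo_tool:
  targets:
    - [0, 0, 0, 0, 54]
    - [0, 0, 0, 0, 54]
    - [0, 0, 0, 0, 54]
    - [0, 0, 0, 0, 54]
    - [0, 0, 0, 0, 54]

```text
time_s: 25.88
tcp_pos: [0.606, 0.2657, 0.0252]
ee_rot: [[0.96, -0.282, 0.003], [-0.282, -0.96, 0.002], [0.002, -0.002, -1.0]]
wrist_force: [-0.7, 0.2, 5.5]
gripper_width: 0.684
gripper_force: 30.0
```

servo_tool:
  targets:
    - [0, 0, 0.2, 0, 54]
    - [0, 0, 0.7, 0, 54]
    - [0, 0, 1.4, 0, 54]
    - [0, 0, 2.2, 0, 54]
    - [0, 0, 3.0, 0, 54]

```text
time_s: 26.3
tcp_pos: [0.6042, 0.2644, 0.1136]
ee_rot: [[0.959, -0.282, -0.003], [-0.282, -0.959, -0.002], [-0.002, 0.002, -1.0]]
wrist_force: [0.1, -0.3, -0.6]
gripper_width: 0.687
gripper_force: 30.0
```

servo_tool:
  targets:
    - [0, -0.3, 0, 0.02, 54]
    - [0.1, -0.9, 0, 0.05, 54]
    - [0.1, -1.7, 0, 0.08, 54]
    - [0.2, -2.6, 0, 0.11, 54]
    - [0.2, -3.5, 0, 0.14, 54]

```text
time_s: 26.72
tcp_pos: [0.6106, 0.159, 0.1131]
ee_rot: [[0.99, -0.143, -0.001], [-0.143, -0.99, -0.001], [-0.001, 0.001, -1.0]]
wrist_force: [0.3, 0.3, -0.9]
gripper_width: 0.685
gripper_force: 30.0
```

servo_tool:
  targets:
    - [0, -0.9, 0, 0.03, 54]
    - [0.1, -1.8, 0, 0.06, 54]
    - [0.2, -2.7, 0, 0.09, 54]
    - [0.2, -3.6, 0, 0.12, 54]
    - [0.3, -4.5, 0, 0.132, 54]

```text
time_s: 27.13
tcp_pos: [0.6189, 0.0236, 0.1131]
ee_rot: [[1.0, -0.013, -0.002], [-0.013, -1.0, -0.0], [-0.002, 0.0, -1.0]]
wrist_force: [-0.6, 0.4, -1.5]
gripper_width: 0.686
gripper_force: 30.0
```

servo_tool:
  targets:
    - [0.1, -0.9, 0, 0, 54]
    - [0.2, -1.8, 0, 0, 54]
    - [0.23, -2.6, 0, 0, 54]
    - [0.23, -3.2, 0, 0, 54]
    - [0.23, -3.51, 0, 0, 54]

```text
time_s: 27.55
tcp_pos: [0.626, -0.0825, 0.113]
ee_rot: [[1.0, -0.016, -0.002], [-0.016, -1.0, -0.0], [-0.002, 0.0, -1.0]]
wrist_force: [0.5, 0.0, -0.7]
gripper_width: 0.688
gripper_force: 30.0
```

servo_tool:
  targets:
    - [0, 0, -0.4, 0, 54]
    - [0, 0, -1.0, 0, 54]
    - [0, 0, -1.7, 0, 54]
    - [0, 0, -2.2, 0, 54]
    - [0, 0, -2.5, 0, 54]

```text
time_s: 27.97
tcp_pos: [0.6254, -0.0799, 0.0362]
ee_rot: [[1.0, -0.014, -0.004], [-0.014, -1.0, 0.0], [-0.004, 0.0, -1.0]]
wrist_force: [0.0, -0.4, -1.2]
gripper_width: 0.688
gripper_force: 30.0
```

servo_tool:
  targets:
    - [0, 0, -0.1, 0, 54]
    - [0, 0, -0.2, 0, 54]
    - [0, 0, -0.28, 0, 54]
    - [0, 0, -0.34, 0, 54]
    - [0, 0, -0.34, 0, 54]

```text
time_s: 28.38
tcp_pos: [0.6277, -0.0801, 0.0293]
ee_rot: [[1.0, -0.013, 0.002], [-0.013, -1.0, 0.0], [0.002, -0.0, -1.0]]
wrist_force: [-0.7, -0.9, -0.8]
gripper_width: 0.688
gripper_force: 30.0
```

servo_tool:
  targets:
    - [0, 0, -0.02, 0, 54]
    - [0, 0, -0.04, 0, 54]
    - [0, 0, -0.06, 0, 54]
    - [0, 0, -0.06, 0, 54]
    - [0, 0, -0.06, 0, 54]

```text
time_s: 28.8
tcp_pos: [0.6277, -0.0801, 0.0292]
ee_rot: [[1.0, -0.013, 0.002], [-0.013, -1.0, 0.0], [0.002, -0.0, -1.0]]
wrist_force: [-3.3, 0.6, 9.4]
gripper_width: 0.685
gripper_force: 30.0
```

Contact. Next: release, retreat up and then over to the clear left side, and look.

servo_tool:
  targets:
    - [0, 0, 0, 0, 60]
    - [0, 0, 0, 0, 64]
    - [0, 0, 0, 0, 70]
    - [0, 0, 0, 0, 78]
    - [0, 0, 0, 0, 87]

```text
time_s: 29.22
tcp_pos: [0.627, -0.0803, 0.0264]
ee_rot: [[1.0, -0.014, -0.0], [-0.014, -1.0, -0.0], [-0.0, 0.0, -1.0]]
wrist_force: [-0.3, -0.1, -0.2]
gripper_width: 0.873
gripper_force: 0.0
```

servo_tool:
  targets:
    - [0, 0, 0, 0, 87]
    - [0, 0, 0, 0, 87]
    - [0, 0, 0.3, 0, 87]
    - [0, 0, 0.9, 0, 87]
    - [0, 0, 1.8, 0, 87]

```text
time_s: 29.63
tcp_pos: [0.6253, -0.0804, 0.0791]
ee_rot: [[1.0, -0.014, -0.006], [-0.014, -1.0, -0.0], [-0.006, 0.0, -1.0]]
wrist_force: [0.7, 0.4, -0.5]
gripper_width: 0.996
gripper_force: 0.0
```

servo_tool:
  targets:
    - [0, 0, 0.9, 0, 87]
    - [0, 0, 1.8, 0, 87]
    - [0, 0.4, 2.8, 0, 87]
    - [0, 1.2, 3.8, 0, 87]
    - [0, 2.2, 4.5, 0, 87]

```text
time_s: 30.05
tcp_pos: [0.6278, -0.015, 0.2197]
ee_rot: [[1.0, -0.016, 0.005], [-0.016, -1.0, -0.0], [0.005, -0.0, -1.0]]
wrist_force: [1.5, 0.7, 0.4]
gripper_width: 0.998
gripper_force: 0.0
```

servo_tool:
  targets:
    - [0, 1.1, 0, 0, 87]
    - [0, 2.2, 0, 0, 87]
    - [0, 3.3, 0, 0, 87]
    - [0, 4.4, 0, 0, 87]
    - [0, 5.5, 0, 0, 87]

```text
time_s: 30.47
tcp_pos: [0.6267, 0.1522, 0.2165]
ee_rot: [[1.0, -0.014, 0.001], [-0.014, -1.0, 0.0], [0.001, -0.0, -1.0]]
wrist_force: [-0.1, -1.0, 0.1]
gripper_width: 0.999
gripper_force: 0.0
```

servo_tool:
  targets:
    - [0, 1.1, 0, 0, 87]
    - [0, 2.2, 0, 0, 87]
    - [0, 3.3, 0, 0, 87]
    - [0, 4.4, 0, 0, 87]
    - [0, 5.5, 0, 0, 87]

```text
time_s: 30.88
tcp_pos: [0.6267, 0.3173, 0.2164]
ee_rot: [[1.0, -0.014, 0.0], [-0.014, -1.0, 0.0], [0.0, -0.0, -1.0]]
wrist_force: [0.2, -0.3, 0.4]
gripper_width: 0.999
gripper_force: 0.0
```

Run:
```python
from h import *
T=r.capture("top");S=r.capture("scene")
a=cv2.resize(T["pixels"][120:245,210:445],(799,425),interpolation=cv2.INTER_CUBIC)
cv2.imwrite("pics/end.png",a[:,:,::-1]);cv2.imwrite("pics/ends.png",S["pixels"][:,:,::-1])
```

```text
(no output)
```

View pics/end.png

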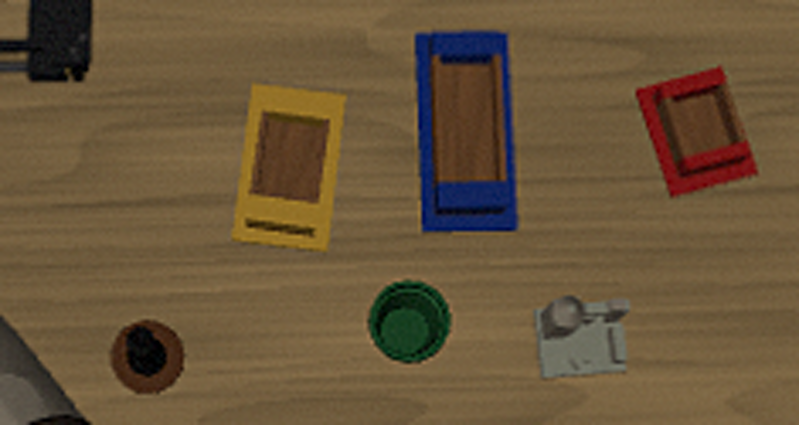

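View pics/ends.png

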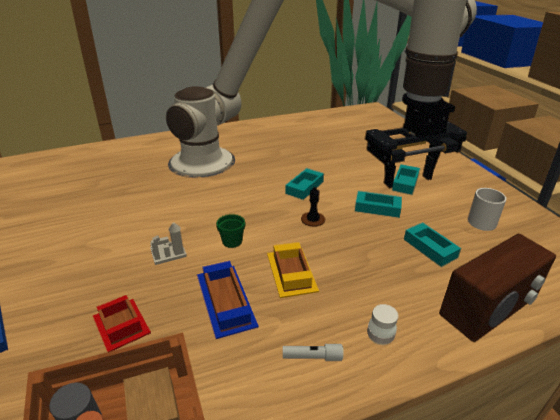

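The top view shows each tray centred and aligned on its own board (yellow crop px (290,165), blue (467,130), red (697,132)). The queen stands on the coaster (147,355), and the pot and chapel are unmoved. I'm handing in.

```bash
python3 -c "
from station import r
print(r.finish_job())"
```

```text
the job is handed in; nothing more can be done
None
```

I handed the job in at about 31 s: the queen stands upright on the coaster and the three trays sit right way up and lined up on their boards, centred as far as the images show (the small tray's near edge measured about 3 mm off), with the pot and chapel left where they stood.

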